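Load the sprung dish carrier and hold it at its stop

TASK

Put the two culture dishes that stand on the bench squarely on top of the dish already in the spring-loaded carrier, in either order, so that the three make one straight pile. Then press the pile down with the fingers until the sprung platform is fully home on its hard stop, firmly but without crushing the dishes, and finish while still holding it pressed there, ready for the retaining clip; leave the other things on the bench where they are.

Things in the scene. Friction and masses are not known exactly. Their poses are not given: they have to be found in the camera images.
- carrier: the dish carrier, fixed to the bench: round foot 112 mm across, 10 mm thick; dark sleeve 84 mm across, rim 30 mm above the bench; two steel posts 10 mm thick, 85 mm tall above the bench, on its own +x and -x sides, 48.5 mm from its axis. Origin: centre of the underside; z up. Grip dishes across its y axis (within 0.5 rad) to keep the fingers clear of the posts.
- platform_seat (a point): centre of the platform's floor on which the lowest dish stands: 45 mm above the bench when the spring is out, 30 mm (level with the sleeve's rim) when fully home. The platform is a 69 mm disc with a low black rim 3 mm high, 58 mm inside.
- platform (a joint): travel of the sprung platform straight down, in m: 0 = up (spring out), 0.015 = fully home on the hard stop. It takes about 4 N to start it and about 10 N to bring it home; let go, it rises again. Beyond the stop the force climbs steeply.
- dish_base: closed round culture dish, lid fixed on, 57 mm in diameter, 14 mm high, about 15 g; foot 54 mm across, lid rim 57 mm from 5 to 14 mm up; flat top and bottom: dishes pile up at 14 mm each. Origin: centre of its underside, z up. Grasp across the rim. It already stands on the carrier's platform, which locates it; leave it there.
- dish_a: closed round culture dish, lid fixed on, 57 mm in diameter, 14 mm high, about 15 g; foot 54 mm across, lid rim 57 mm from 5 to 14 mm up; flat top and bottom: dishes pile up at 14 mm each. Origin: centre of its underside, z up. Grasp across the rim. It starts on the bench to one side of the carrier. Dishes crack when pressed with more than 45 N.
- dish_b: closed round culture dish, lid fixed on, 57 mm in diameter, 14 mm high, about 15 g; foot 54 mm across, lid rim 57 mm from 5 to 14 mm up; flat top and bottom: dishes pile up at 14 mm each. Origin: centre of its underside, z up. Grasp across the rim. It starts on the bench on the other side of the carrier. (The faint ring on the bench is a stain.)
- pipette_2: one of the bystanders, not part of the job; it lies on the bench. Origin: centre of its underside. A pipette 230 mm long (its x axis) lying behind the carrier.
- timer: one of the bystanders, not part of the job; it lies on the bench. Origin: centre of its underside. A flat square timer, 62 x 62 x 19 mm.
- micro_1: one of the bystanders, not part of the job; it lies on the bench. Origin: centre of its underside. A micro tube, 40 mm long, lying behind the carrier.
- micro_2: one of the bystanders, not part of the job; it lies on the bench. Origin: centre of its underside. A micro tube, 40 mm long, lying behind the carrier.
- screwdriver: one of the bystanders, not part of the job; it lies on the bench. Origin: centre of its underside. A screwdriver 185 mm long (its y axis), 27 mm thick.
- tweezers: one of the bystanders, not part of the job; it lies on the bench. Origin: centre of its underside. Tweezers, 120 mm long (its y axis), 9 mm high.
Not all that is in view belongs to the job. Leave any black or blue look-alike of the dish_a alone. What is shaped like the dish_b but turquoise is not meant.

How it is judged:
On the way:
1. the two dishes stand squarely on the dish in the carrier, one straight pile of three (((horizontal distance between dish_base and platform_seat below 0.005 m and z of dish_base in the frame of platform_seat below 0.003 m and angle between each of dish_base, dish_a, dish_b's own z axis and vertical below 0.06 rad and z of dish_a in the frame of dish_base between 0.011 and 0.017 m and horizontal distance between dish_a and dish_base below 0.006 m and z of dish_b in the frame of dish_a between 0.011 and 0.017 m and horizontal distance between dish_b and dish_a below 0.006 m) or (horizontal distance between dish_base and platform_seat below 0.005 m and z of dish_base in the frame of platform_seat below 0.003 m and angle between each of dish_base, dish_b, dish_a's own z axis and vertical below 0.06 rad and z of dish_b in the frame of dish_base between 0.011 and 0.017 m and horizontal distance between dish_b and dish_base below 0.006 m and z of dish_a in the frame of dish_b between 0.011 and 0.017 m and horizontal distance between dish_a and dish_b below 0.006 m))), for 0.2 s.
At the end, for the whole second after the job is handed in: The base dish still sits in the platform (within 5 mm), the other two lie flat on it in a pile, each within 6 mm of the one below, the platform is home (travel over 13.7 of 15 mm), the top dish presses on the next with more than 6 N and the fingers press the top dish, all through the last second (((horizontal distance between dish_base and platform_seat below 0.005 m and z of dish_base in the frame of platform_seat below 0.003 m and angle between each of dish_base, dish_a, dish_b's own z axis and vertical below 0.06 rad and z of dish_a in the frame of dish_base between 0.011 and 0.017 m and horizontal distance between dish_a and dish_base below 0.006 m and z of dish_b in the frame of dish_a between 0.011 and 0.017 m and horizontal distance between dish_b and dish_a below 0.006 m and value of joint platform above 0.0137 m and contact force between dish_b and dish_a above 6 N and contact force between the fingers and dish_b above 3 N) or (horizontal distance between dish_base and platform_seat below 0.005 m and z of dish_base in the frame of platform_seat below 0.003 m and angle between each of dish_base, dish_b, dish_a's own z axis and vertical below 0.06 rad and z of dish_b in the frame of dish_base between 0.011 and 0.017 m and horizontal distance between dish_b and dish_base below 0.006 m and z of dish_a in the frame of dish_b between 0.011 and 0.017 m and horizontal distance between dish_a and dish_b below 0.006 m and value of joint platform above 0.0137 m and contact force between dish_a and dish_b above 6 N and contact force between the fingers and dish_a above 3 N))); the arm keeps its last pose, push and grip.
It fails at once if the dishes are pressed together with more than 45 N (contact force between dish_a and dish_b above 45 N or contact force between any of dish_a, dish_b and dish_base above 45 N).
It fails at once if a bystander is moved by more than 30 mm (distance of any of pipette_2, timer, micro_1, micro_2, screwdriver, tweezers from where it was at the start of the episode above 0.03 m).
It also fails if it takes over 62 s, if anything falls off the work surface, if the arm or the gripper's body presses on something with over 40 N, if the wrist force passes 120 N, or if a joint passes its speed limit or range.

ROBOT

A 6-joint arm with a two-finger parallel gripper is mounted at the origin on a cart in front of the work surface, level with it; the furniture and walls round the work are solid. World frame = base frame: x ahead of the robot, y to its left, z up, the work surface at z = 0. Lengths are in m, angles in rad, forces in N, time in s.
With the tool pointing down it reaches from about 0.275 to 0.825 m from the base axis. Payload 4.9 kg.
Tool frame: the origin (TCP) lies midway between the tips of the shut fingers; the grasp point (between the pads) lies 19 mm behind it; z points along the fingers, y is the line along which they close (so a half turn about z gives the same grasp; the last joint's range is limited). The gripper opens to 85 mm and grips with 20 to 120 N. Pads are 22 mm wide; open, the fingers measure 114 mm over their backs; the gripper's body (76 mm by 85 mm) begins 54 mm behind the grasp point. The pads swing forward as they close: fully open they stand 13 mm farther back than shut.
Start: joints at [-1.464, 0.326, -0.193, 1.052, 0, 1.437], TCP at [0.131, -0.534, 0.231] pointing down, gripper open.
Joint ranges: [-2.65, 2.65], [-0.97, 1.79], [-1.3, 1.35], [-1.93, 2.1], [-1.47, 1.37], [-3.14, 3.14]. Speed limits (rad/s): [2.57, 2.57, 3.14, 3.14, 3.14, 3.14].

INTERFACE

Orientations are given as a unit quaternion [w, x, y, z].
In Python, from plant import arm gives the robot as it stands. The module is installed in compiled form; this text tells all that it offers.
- The arm moves only by the tool drive_tool, never from a script. Its argument "deltas" is a list of rows, each an object with "travel": the shift along the tool's x, y, z in m, a list of three; "angular": the turn, a rotation vector about the tool's x, y, z in rad, a list of three; "claw": the opening, from -1 (shut) to 1 (fully open). In form: [{"travel": [tx, ty, tz], "angular": [rx, ry, rz], "claw": claw}, ...]. A call has 1 to 5 rows; each row shifts and turns the commanded pose from where the row before left it, along the tool's axes as they then stand; what a row does not reach is not made up. A row lasts 1/12 s, in which the tool goes at most 41.7 mm and 7.16 degrees, less where a joint would pass 70% of its speed; a pose out of reach is approached as far as the arm can. A call with a gripper value outside its range is refused whole. The fingers move at their own pace and stop on an object; "squeeze" is the grip in N (left out, the last holds). Time passes only in rows, so rows that do not move let the fingers close. It gives the time, the measured TCP pose, the force, the opening and the grip force at its end, in the units of the state.
- arm.observe(): the state, without advancing time (a new reading comes with each control period).
- arm.read_camera(name): name is "scene" or "top"; returns a dict with "color" (420x560x3 uint8, red, green, blue), "K" (3x3 intrinsics, pixels), "k1" (the pictures are not rectified: a ray, as slopes to the right and down, at radius r is drawn at 1 + k1 r^2 times it, then the intrinsics apply), "rvec" (rotation vector, rad) and "tvec" (3), from world to camera coordinates, as OpenCV has them. Camera axes: x right, y down, z forward; pixel columns grow to the right and rows downward; lengths in m; the calibration is good to about 2 mm. A picture is of the moment at which its call begins. There is no depth.
- arm.hand_in(): hands the job in; it is judged then, once.
The state is a dict: "time_s": time; "qpos": joint angles; "qd": joint speeds; "effort": joint torques, N m; "tool_pos": TCP position; "ee_rot": TCP orientation; "ft_force": force on the tool from outside, world axes, zero at the start; "ft_torque": the same for the moment, N m; "width": finger opening in m; "grasp_force": force on a finger pad.
Only numpy, scipy, OpenCV 4.12 (cv2) and the standard library are available. Lean on these libraries where they do the work, as an engineer would, in place of code of your own. Each camera call takes 0.05 s, during which the arm holds its last target. There are 200 camera calls.

## Working session

There is one attempt and no reset: what is moved stays moved. The work goes in short steps, Python scripts to look and compute and a tool call to move; the robot and the scene stay as the last step left them, time stands still between calls to the robot, and variables do not carry over. Pictures are saved under pics/ and viewed, at most 14 in all, crops included, and the job is handed in when it is done.

Besides the shell and the picture viewer there is one more tool, called after ">>>" as name(argument=value, ...), one argument or row to a line, values as JSON. drive_tool: Moves the arm, as the interface text tells. Its arguments: {"type":"object","properties":{"deltas":{"type":"array","items":{"type":"object","properties":{"travel":{"type":"array","items":{"type":"number"}},"angular":{"type":"array","items":{"type":"number"}},"claw":{"type":"number"}}}},"squeeze":{"type":"number"}},"required":["deltas"]}

```bash
mkdir -p pics; python3 - <<'E'
from plant import arm
import cv2,numpy as np
s=arm.observe(); print({k:np.round(v,3).tolist() for k,v in s.items()})
for n in("scene","top"):
    c=arm.read_camera(n); cv2.imwrite(f"pics/{n}0.png",c["color"][...,::-1]); print(n,c["K"],c["k1"],c["rvec"],c["tvec"])
E
```

```text
{'time_s': 0.0, 'qpos': [-1.464, 0.327, -0.194, 1.052, -0.0, 1.437], 'qd': [0.001, -0.001, -0.002, -0.001, 0.001, -0.0], 'effort': [-0.001, -44.34, 26.244, 0.015, -0.0, -0.0], 'tool_pos': [0.131, -0.534, 0.231], 'ee_rot': [-0.001, 0.993, 0.12, 0.0], 'ft_force': [-0.034, 0.302, 0.067], 'ft_torque': [-0.06, 0.039, 0.023], 'grasp_force': 0.0, 'width': 0.085}
scene [[510.92867255   0.         273.59146732]
 [  0.         510.92867255 194.55932772]
 [  0.           0.           1.        ]] -0.0002543796292562251 [ 0.69957519 -2.57711714  1.21655321] [0.45507038 0.1754256  1.14324407]
top [[383.95018739   0.         277.25223476]
 [  0.         383.95018739 214.42941303]
 [  0.           0.           1.        ]] -0.0181015339006683 [ 2.1193682  -2.17501328  0.15448563] [0.07516057 0.53309396 0.92175039]
```

View pics/scene0.png

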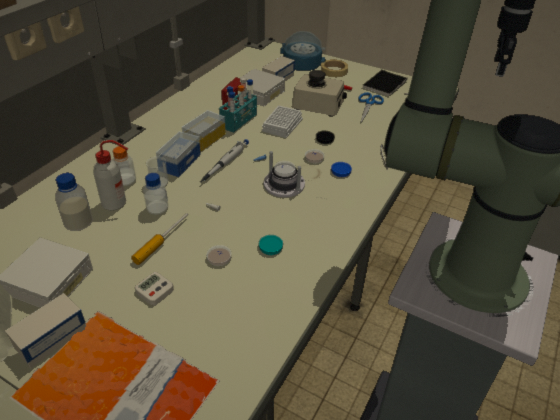

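View pics/top0.png

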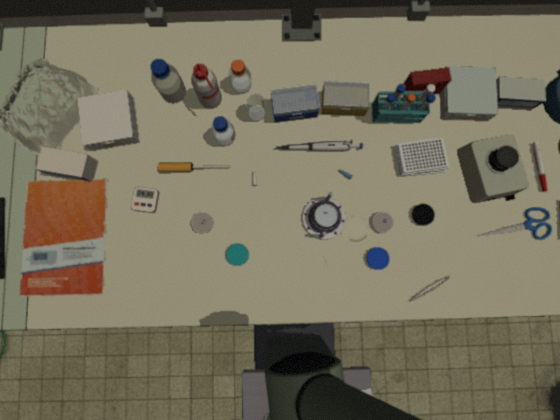

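The scene shows two clear/grey dishes at top (202,222) and (381,222), which are scene (219,257) and (314,157). The carrier is at top (325,216), scene (285,178). Black (423,214), blue (377,258) and turquoise (237,254) are look-alikes to leave alone, and the faint ring at (357,229) is the stain. The two grey dishes fit the description; I'll confirm them in an enlarged crop.

```bash
python3 - <<'E'
import cv2,numpy as np
t=cv2.imread("pics/top0.png");s=cv2.imread("pics/scene0.png")
def cr(im,x,y,w,h,f): return cv2.resize(im[y:y+h,x:x+w],None,fx=f,fy=f,interpolation=cv2.INTER_CUBIC)
a=np.hstack([cr(t,290,180,133,100,3)[:300,:400],cr(t,180,200,66,50,6)[:300,:396]])
b=np.hstack([cr(s,255,130,100,75,4),cr(s,195,230,66,50,6)[:300,:396]])
a=a[:,:796];b=b[:,:796];w=min(a.shape[1],b.shape[1])
o=np.vstack([a[:,:w],b[:,:w]]);print(o.shape);cv2.imwrite("pics/crop1.png",o)
E
cat > h.py <<'E'
import numpy as np,cv2
from plant import arm
from scipy.optimize import least_squares
CAM={}
def cam(n):
    if n not in CAM: CAM[n]=arm.read_camera(n)
    return CAM[n]
def proj(n,P):
    c=cam(n);R=cv2.Rodrigues(np.array(c["rvec"],float))[0]
    p=np.atleast_2d(P)@R.T+np.ravel(c["tvec"]);s=p[:,:2]/p[:,2:]
    s=s*(1+c["k1"]*(s**2).sum(1,keepdims=True));K=np.array(c["K"])
    return s*[K[0,0],K[1,1]]+K[:2,2]
def tri(obs):  # {cam:(u,v)}
    f=lambda P:np.concatenate([proj(n,P)[0]-uv for n,uv in obs.items()])
    r=least_squares(f,[.5,0,.02]);return r.x,r.fun
def atz(n,uv,z):
    return np.r_[least_squares(lambda P:proj(n,[P[0],P[1],z])[0]-uv,[.5,0]).x,z]
def circ(c,r,n=24):
    t=np.linspace(0,2*np.pi,n,endpoint=False);return np.c_[c[0]+r*np.cos(t),c[1]+r*np.sin(t),0*t+c[2]]
E
```

```text
(600, 795, 3)
```

View pics/crop1.png

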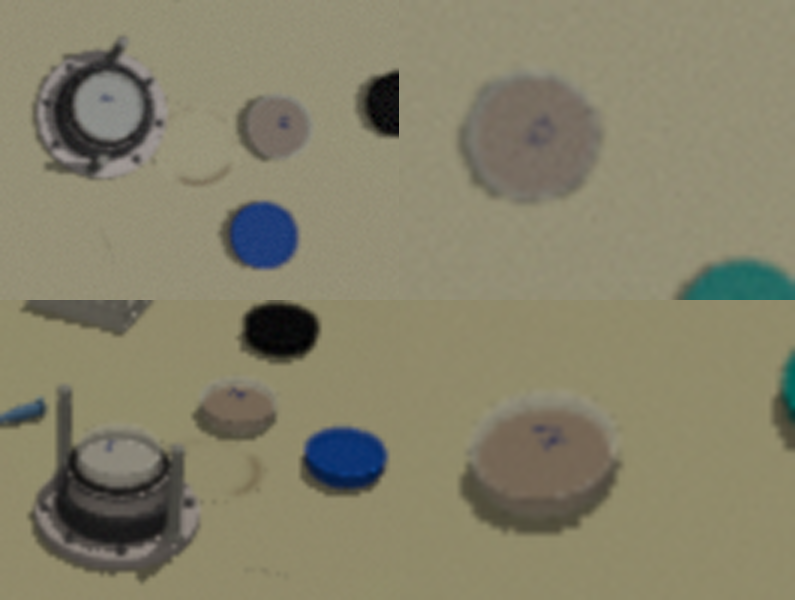

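```bash
cat >> h.py <<'E'
def bbox(n,c,prof):
    q=np.vstack([proj(n,circ([c[0],c[1],c[2]+z],r,72)) for r,z in prof]);return np.r_[q.min(0),q.max(0)]
DISH=[(.027,0),(.0285,.005),(.0285,.014)]
def fit(obs,prof=DISH,z=None):
    f=lambda p:np.concatenate([bbox(n,p if z is None else [p[0],p[1],z],prof)-b for n,b in obs.items()])
    r=least_squares(f,[.5,0,.0] if z is None else [.5,0],diff_step=1e-4,x_scale=.01);return r.x,r.fun
E
python3 - <<'E'
from h import *
np.set_printoptions(precision=4,suppress=True)
def b(x0,y0,f,ox,oy,l,t,r,bo):
    g=lambda X,o,of:(X-o+.5)/f-.5+of
    return np.array([g(l,ox,x0),g(t,oy,y0),g(r,ox,x0),g(bo,oy,y0)])
R={"top":b(290,180,3,0,0,241,95,310,160),"scene":b(255,130,4,0,300,196,378,276,438)}
L={"top":b(180,200,6,399,0,463,70,601,202),"scene":b(195,230,6,399,300,468,390,618,532)}
for o in(R,L):print(*fit(o)); print(*fit(o,z=0.))
for n in R: print(n,fit({n:R[n]},z=0.)[0],fit({n:L[n]},z=0.)[0])
p1=atz("scene",(271,152),.085);p2=atz("scene",(299.5,167.5),.085);print(p1,p2,(p1+p2)/2,np.linalg.norm(p1-p2))
print(proj("top",[p1,p2]),proj("top",[p1*[1,1,.1],p2*[1,1,.1]]))
print("base top from top cam",atz("top",(290+109.5/3-.3,180+105/3-.3),.059),atz("scene",(255+121/4,130+(458-300)/4),.059))
E
```

```text
[ 0.5122 -0.2071 -0.0036] [ 0.0489 -0.2856  0.0294  0.3948 -0.0821 -0.0666 -0.072   0.0908]
[ 0.5114 -0.2054] [-0.2856 -0.1788 -0.2228  0.5839 -0.0593 -0.7023  0.0021 -0.5206]
[ 0.5233  0.2561 -0.0041] [ 0.295   0.1931  0.0284  0.5307 -0.5039  0.7522 -0.1765 -0.8911]
[0.5222 0.2569] [-0.3996  0.3989 -0.5636  0.8318 -0.442  -0.0955 -0.0366 -1.6942]
top [ 0.5119 -0.206 ] [0.5237 0.2557]
scene [ 0.51   -0.2027] [0.5201 0.259 ]
[ 0.5709 -0.0627  0.085 ] [ 0.4747 -0.041   0.085 ] [ 0.5228 -0.0518  0.085 ] 0.09860935640789542
[[328.5924 195.4359]
 [321.245  235.7328]] [[324.7285 201.0902]
 [317.8913 238.3584]]
base top from top cam [ 0.5281 -0.0583  0.059 ] [ 0.5177 -0.0457  0.059 ]
```

```bash
python3 - <<'E'
import cv2,numpy as np
t=cv2.imread("pics/top0.png");s=cv2.imread("pics/scene0.png")
def cr(im,x,y,w,h,f):
    o=cv2.resize(im[y:y+h,x:x+w],None,fx=f,fy=f,interpolation=cv2.INTER_CUBIC);return cv2.convertScaleAbs(o,alpha=1.5)
cv2.imwrite("pics/crop2.png",np.hstack([cr(t,300,190,50,60,8),cr(s,260,145,50,60,8)]))
E
```

```text
(no output)
```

View pics/crop2.png

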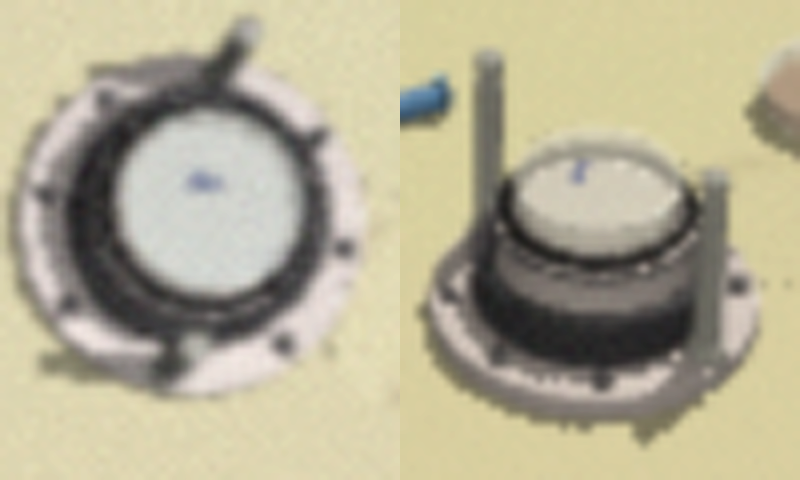

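```bash
python3 - <<'E'
from h import *
np.set_printoptions(precision=4,suppress=True)
T=lambda x,y:np.array([300+(x+.5)/8-.5,190+(y+.5)/8-.5]);S=lambda x,y:np.array([260+(x-400+.5)/8-.5,145+(y+.5)/8-.5])
A=tri({"top":T(247,30),"scene":S(488,57)});B=tri({"top":T(197,344),"scene":S(714,177)})
print(A,B,(A[0]+B[0])/2,np.linalg.norm(A[0]-B[0]),np.arctan2(*(A[0]-B[0])[1::-1]))
a,b=[atz("top",T(*q),.085) for q in((247,30),(197,344))];print("top only",(a+b)/2,np.linalg.norm(a-b),np.arctan2(*(a-b)[1::-1]))
a,b=[atz("scene",S(*q),.085) for q in((488,57),(714,177))];print("scene only",(a+b)/2,np.linalg.norm(a-b))
print("lid top",atz("top",T(209,202.5),.058))
print("foot top",atz("top",T(190,226.5),.01))
lidb=bbox("scene",[.524,-.055,.045],DISH);print("lid bbox pred scene",(lidb[0]-260)*8+400,(lidb[1]-145)*8,(lidb[2]-260)*8+400)
for n in("top","scene"):
  c=cam(n);R=cv2.Rodrigues(np.array(c["rvec"]))[0];print(n,-R.T@np.ravel(c["tvec"]))
E
```

```text
(array([ 0.5762, -0.0682,  0.0809]), array([ 0.1109,  0.2224, -0.2703, -0.0418])) (array([ 0.4818, -0.0492,  0.0797]), array([ 0.148 ,  0.3019, -0.3615, -0.0353])) [ 0.529  -0.0587  0.0803] 0.09631138498886666 -0.19777524114639497
top only [ 0.529  -0.0578  0.085 ] 0.09585657704097832 -0.20024015031375683
scene only [ 0.5252 -0.0532  0.085 ] 0.09691958056344153
lid top [ 0.5278 -0.0571  0.058 ]
foot top [ 0.5269 -0.0569  0.01  ]
lid bbox pred scene 511.5395104143754 124.25410500955604 685.8218832695766
top [0.3979 0.0636 0.9885]
scene [0.0218 0.8988 0.8582]
```

>>> drive_tool(
  deltas=[
    {"travel": [0,0,0.02],"angular": [0,0,0.11],"claw": 1},
    {"travel": [0,0,0.02],"angular": [0,0,0.11],"claw": 1},
    {"travel": [0,0,0.02],"angular": [0,0,0.11],"claw": 1},
    {"travel": [0,0,0.02],"angular": [0,0,0.11],"claw": 1},
  ],
  squeeze=25,
)

```text
time_s: 0.63
tool_pos: [0.1312, -0.5342, 0.1506]
ee_rot: [0.0, 0.995, -0.102, 0.0]
ft_force: [0.3, -0.2, -0.4]
width: 0.0852
grasp_force: 0.0
```

>>> drive_tool(
  deltas=[
    {"travel": [0.023,-0.03,0],"claw": 1},
    {"travel": [0.023,-0.03,0],"claw": 1},
    {"travel": [0.023,-0.03,0],"claw": 1},
    {"travel": [0.023,-0.03,0],"claw": 1},
    {"travel": [0.023,-0.03,0],"claw": 1},
  ],
)

```text
validation failed for argument at $.de...
```

```bash
cat >> h.py <<'E'
from scipy.spatial.transform import Rotation as Ro
def to(x,y,z,ang=-.2):
    s=arm.observe();w,a,b,c=s["ee_rot"];R=Ro.from_quat([a,b,c,w])
    T=Ro.from_matrix(np.c_[[np.cos(ang),np.sin(ang),0],[np.sin(ang),-np.cos(ang),0],[0,0,-1]])
    print("at",np.round(s["tool_pos"],4),"t",round(s["time_s"],2),"w",round(s["width"],4),"F",np.round(s["ft_force"],2))
    print("travel",np.round(R.inv().apply(np.array([x,y,z])-s["tool_pos"]),4),"rot",np.round((R.inv()*T).as_rotvec(),4))
E
python3 -c "
from h import *
to(.511,-.2045,.15)"
```

```text
at [ 0.1312 -0.5342  0.1506] t 0.63 w 0.0852 F [ 0.3  -0.2  -0.36]
travel [ 0.3049 -0.4     0.0004] rot [ 0.0004 -0.0001 -0.0046]
```

All three keys are probably needed in each row.

>>> drive_tool(
  deltas=[
    {"travel": [0.0235,-0.031,0],"angular": [0,0,0],"claw": 1},
    {"travel": [0.0235,-0.031,0],"angular": [0,0,0],"claw": 1},
    {"travel": [0.0235,-0.031,0],"angular": [0,0,0],"claw": 1},
    {"travel": [0.0235,-0.031,0],"angular": [0,0,0],"claw": 1},
    {"travel": [0.0235,-0.031,0],"angular": [0,0,0],"claw": 1},
  ],
)

```text
time_s: 1.05
tool_pos: [0.278, -0.4042, 0.1513]
ee_rot: [0.0, 0.995, -0.1, 0.0]
ft_force: [1.1, -1.0, -0.1]
width: 0.0852
grasp_force: 0.0
```

>>> drive_tool(
  deltas=[
    {"travel": [0.0235,-0.031,0],"angular": [0,0,0],"claw": 1},
    {"travel": [0.0235,-0.031,0],"angular": [0,0,0],"claw": 1},
    {"travel": [0.0235,-0.031,0],"angular": [0,0,0],"claw": 1},
    {"travel": [0.0235,-0.031,0],"angular": [0,0,0],"claw": 1},
    {"travel": [0.0235,-0.031,0],"angular": [0,0,0],"claw": 1},
  ],
)

```text
time_s: 1.47
tool_pos: [0.4241, -0.2753, 0.1515]
ee_rot: [0.0, 0.995, -0.099, 0.0]
ft_force: [0.8, -1.2, -0.2]
width: 0.0855
grasp_force: 0.0
```

```bash
python3 -c "
from h import *
to(.511,-.2045,.05)"
```

```text
at [ 0.4241 -0.2753  0.1515] t 1.47 w 0.0855 F [ 0.84 -1.22 -0.24]
travel [ 0.0711 -0.0867  0.1015] rot [ 0.0003 -0.0004  0.0007]
```

>>> drive_tool(
  deltas=[
    {"travel": [0.0225,-0.027,0.01],"angular": [0,0,0],"claw": 1},
    {"travel": [0.0225,-0.027,0.03],"angular": [0,0,0],"claw": 1},
    {"travel": [0.0225,-0.027,0.03],"angular": [0,0,0],"claw": 1},
    {"travel": [0,0,0.03],"angular": [0,0,0],"claw": 1},
    {"travel": [0,0,0],"angular": [0,0,0],"claw": 1},
  ],
)

```text
time_s: 1.88
tool_pos: [0.4973, -0.2117, 0.0523]
ee_rot: [-0.002, 0.995, -0.098, -0.004]
ft_force: [-1.3, 0.1, 0.1]
width: 0.0855
grasp_force: 0.0
```

```bash
python3 - <<'E'
from h import *
to(.511,-.2045,-.002)
t=cam("top")["color"][...,::-1];s=cam("scene")["color"][...,::-1]
def cr(im,x,y,w,h,f):
    o=cv2.resize(im[y:y+h,x:x+w],None,fx=f,fy=f,interpolation=cv2.INTER_CUBIC);return cv2.convertScaleAbs(o,alpha=1.5)
cv2.imwrite("pics/crop3.png",np.hstack([cr(t,350,190,66,66,6),cr(s,282,105,66,66,6)]))
E
```

```text
at [ 0.4973 -0.2117  0.0523] t 1.88 w 0.0855 F [-1.25  0.11  0.06]
travel [ 0.0125 -0.0096  0.0542] rot [-0.0027  0.0079  0.0041]
```

View pics/crop3.png

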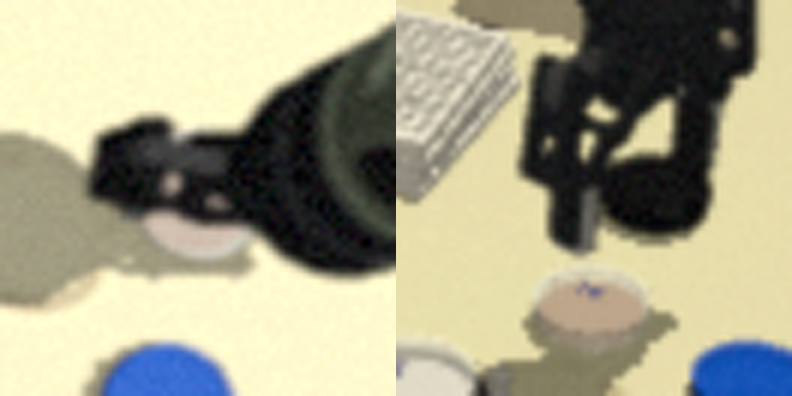

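The picture shows the gripper over the right-hand dish, at left-panel (200,230) and right-panel (592,300). The black dish stands well clear.

>>> drive_tool(
  deltas=[
    {"travel": [0.0065,-0.005,0.01],"angular": [0,0,0],"claw": 1},
    {"travel": [0.006,-0.005,0.01],"angular": [0,0,0],"claw": 1},
    {"travel": [0,0,0],"angular": [0,0,0],"claw": 1},
    {"travel": [0,0,0],"angular": [0,0,0],"claw": 1},
  ],
)

```text
time_s: 2.32
tool_pos: [0.5142, -0.208, 0.0373]
ee_rot: [0.0, 0.995, -0.1, 0.0]
ft_force: [-0.3, -0.5, -0.2]
width: 0.0854
grasp_force: 0.0
```

```bash
python3 -c "
from h import *
to(.511,-.2045,-.002)"
```

```text
at [ 0.5142 -0.208   0.0373] t 2.32 w 0.0854 F [-0.34 -0.47 -0.19]
travel [-0.0038 -0.0028  0.0393] rot [ 0.0001 -0.0002  0.0006]
```

>>> drive_tool(
  deltas=[
    {"travel": [-0.003,-0.003,0.013],"angular": [0,0,0],"claw": 1},
    {"travel": [0,0,0.012],"angular": [0,0,0],"claw": 1},
    {"travel": [0,0,0.012],"angular": [0,0,0],"claw": 1},
    {"travel": [0,0,0],"angular": [0,0,0],"claw": 1},
    {"travel": [0,0,0],"angular": [0,0,0],"claw": 1},
  ],
)

```text
time_s: 2.73
tool_pos: [0.5112, -0.2043, 0.0003]
ee_rot: [-0.0, 0.995, -0.1, -0.0]
ft_force: [-1.0, -0.5, 1.2]
width: 0.0856
grasp_force: 0.0
```

```bash
python3 -c "
from h import *
to(.511,-.2045,-.002)"
```

```text
at [ 5.112e-01 -2.043e-01  3.000e-04] t 2.73 w 0.0856 F [-1.01 -0.47  1.19]
travel [-0.0001  0.0002  0.0023] rot [-0.0002  0.0007  0.0003]
```

>>> drive_tool(
  deltas=[
    {"travel": [0,0,0.0015],"angular": [0,0,0],"claw": 0.4},
    {"travel": [0,0,0],"angular": [0,0,0],"claw": 0.1},
    {"travel": [0,0,0],"angular": [0,0,0],"claw": 0.1},
    {"travel": [0,0,0],"angular": [0,0,0],"claw": 0.1},
    {"travel": [0,0,0],"angular": [0,0,0],"claw": 0.1},
  ],
  squeeze=25,
)

```text
time_s: 3.15
tool_pos: [0.5121, -0.2046, -0.0001]
ee_rot: [0.0, 0.995, -0.099, 0.001]
ft_force: [-1.3, 0.6, 4.9]
width: 0.0551
grasp_force: 25.9
```

>>> drive_tool(
  deltas=[
    {"travel": [0,0,0],"angular": [0,0,0],"claw": 0.1},
    {"travel": [0,0,0],"angular": [0,0,0],"claw": 0.1},
    {"travel": [0,0,0],"angular": [0,0,0],"claw": 0.1},
  ],
)

```text
time_s: 3.4
tool_pos: [0.5121, -0.2045, -0.0002]
ee_rot: [0.0, 0.995, -0.099, 0.001]
ft_force: [-2.0, 0.4, 5.6]
width: 0.0551
grasp_force: 25.9
```

>>> drive_tool(
  deltas=[
    {"travel": [0,0,-0.01],"angular": [0,0,0],"claw": 0.1},
    {"travel": [0,0,-0.03],"angular": [0,0,0],"claw": 0.1},
    {"travel": [0,0,-0.04],"angular": [0,0,0],"claw": 0.1},
    {"travel": [0,0,-0.04],"angular": [0,0,0],"claw": 0.1},
    {"travel": [0,0,0],"angular": [0,0,0],"claw": 0.1},
  ],
)

```text
time_s: 3.82
tool_pos: [0.5161, -0.2066, 0.1271]
ee_rot: [0.003, 0.995, -0.099, 0.006]
ft_force: [2.8, -1.2, 0.3]
width: 0.055
grasp_force: 26.8
```

```bash
cat >> h.py <<'E'
def crop(fn,*specs):
    o=[]
    for n,x,y,w,h,f in specs:
        im=cam(n)["color"][y:y+h,x:x+w,::-1];o.append(cv2.convertScaleAbs(cv2.resize(im,None,fx=f,fy=f,interpolation=cv2.INTER_CUBIC),alpha=1.5))
    cv2.imwrite(fn,np.hstack(o))
E
python3 - <<'E'
from h import *
to(.527,-.055,.12)
p=arm.observe()["tool_pos"];u=proj("top",p)[0];v=proj("scene",p)[0];print(u,v)
u=(u-33).astype(int);v=(v-33).astype(int);print(u,v)
crop("pics/crop4.png",("top",*u,66,66,6),("scene",*v,66,66,6))
E
```

```text
at [ 0.5161 -0.2066  0.1271] t 3.82 w 0.055 F [ 2.82 -1.19  0.31]
travel [-0.0194 -0.1508  0.0062] rot [ 0.0039 -0.0121  0.001 ]
[395.41531205 213.97528344] [315.0282896  119.37656294]
[362 180] [282  86]
```

View pics/crop4.png

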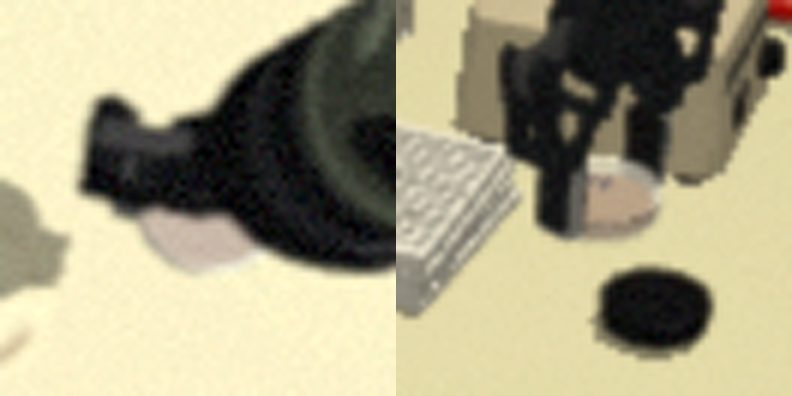

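The dish is held level between the pads, at right-panel (615,200). I'll move it above the carrier and measure it there relative to the carrier.

>>> drive_tool(
  deltas=[
    {"travel": [-0.004,-0.03,0],"angular": [0,0,0],"claw": 0.1},
    {"travel": [-0.004,-0.03,0],"angular": [0,0,0],"claw": 0.1},
    {"travel": [-0.004,-0.03,0],"angular": [0,0,0],"claw": 0.1},
    {"travel": [-0.004,-0.03,0],"angular": [0,0,0],"claw": 0.1},
    {"travel": [-0.0035,-0.03,0],"angular": [0,0,0],"claw": 0.1},
  ],
)

```text
time_s: 4.33
tool_pos: [0.5206, -0.0517, 0.1173]
ee_rot: [-0.0, 0.995, -0.1, -0.002]
ft_force: [0.6, 1.2, -0.6]
width: 0.0549
grasp_force: 26.8
```

>>> drive_tool(
  deltas=[
    {"travel": [0,0,0.005],"angular": [0,0,0],"claw": 0.1},
    {"travel": [0,0,0],"angular": [0,0,0],"claw": 0.1},
    {"travel": [0,0,0],"angular": [0,0,0],"claw": 0.1},
    {"travel": [0,0,0],"angular": [0,0,0],"claw": 0.1},
    {"travel": [0,0,0],"angular": [0,0,0],"claw": 0.1},
  ],
)

```text
time_s: 4.75
tool_pos: [0.522, -0.0544, 0.1134]
ee_rot: [0.0, 0.995, -0.1, -0.0]
ft_force: [0.7, -0.3, 0.4]
width: 0.0554
grasp_force: 26.9
```

```bash
python3 - <<'E'
from h import *
to(.527,-.055,.11)
p=np.array(arm.observe()["tool_pos"])
for n in("top","scene"): print(n,bbox(n,p,DISH))
crop("pics/crop5.png",("top",290,180,66,66,6),("scene",257,120,66,66,6))
E
```

```text
at [ 0.522  -0.0544  0.1134] t 4.75 w 0.0554 F [ 0.67 -0.28  0.42]
travel [ 0.005  -0.0004  0.0034] rot [ 0.0001  0.0004 -0.0009]
top [315.42365052 200.74550074 340.92389193 226.05862893]
scene [274.91780079 139.32436695 297.46161346 156.27597861]
```

View pics/crop5.png

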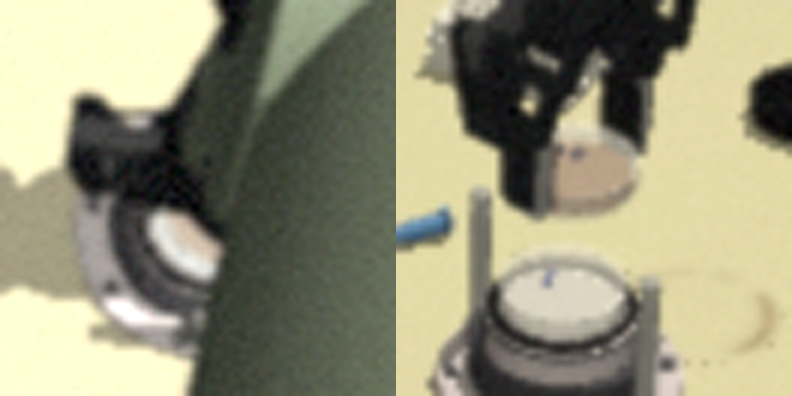

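```bash
python3 - <<'E'
from h import *
np.set_printoptions(precision=4,suppress=True)
p=np.array(arm.observe()["tool_pos"])
X=lambda x:257+(x-396+.5)/6-.5
Y=lambda y:120+(y+.5)/6-.5
h=np.array([Y(125),X(637),Y(218)])
r=least_squares(lambda q:bbox("scene",[*q,p[2]],DISH)[1:]-h,[.52,-.05],diff_step=1e-4);print("held",r.x,r.fun)
r=least_squares(lambda q:bbox("scene",q,DISH)[1:]-h,p,diff_step=1e-4);print("held xyz",r.x,r.fun,p)
b=np.array([X(496),Y(247),X(637)])
r=least_squares(lambda q:bbox("scene",[*q,.045],DISH)[:3]-b,[.52,-.05],diff_step=1e-4);print("base",r.x,r.fun)
E
```

```text
held [ 0.5227 -0.0518] [-0.767   0.0006  0.7144]
held xyz [ 0.5682 -0.1441  0.0431] [-0. -0. -0.] [ 0.5221 -0.0543  0.1136]
base [ 0.523  -0.0542] [ 0.8507  0.0482 -0.8484]
```

>>> drive_tool(
  deltas=[
    {"travel": [0.0046,0,0.005],"angular": [0,0,0],"claw": 0.1},
    {"travel": [0,0,0.015],"angular": [0,0,0],"claw": 0.1},
    {"travel": [0,0,0.015],"angular": [0,0,0],"claw": 0.1},
    {"travel": [0,0,0.012],"angular": [0,0,0],"claw": 0.1},
    {"travel": [0,0,0],"angular": [0,0,0],"claw": 0.1},
  ],
)

```text
time_s: 5.32
tool_pos: [0.5251, -0.0542, 0.0643]
ee_rot: [-0.0, 0.995, -0.1, -0.002]
ft_force: [-0.6, 1.0, -0.4]
width: 0.0554
grasp_force: 26.8
```

>>> drive_tool(
  deltas=[
    {"travel": [0,0,0],"angular": [0,0,0],"claw": 0.1},
    {"travel": [0,0,0],"angular": [0,0,0],"claw": 0.1},
    {"travel": [0,0,0],"angular": [0,0,0],"claw": 0.1},
  ],
)

```text
time_s: 5.57
tool_pos: [0.5275, -0.0545, 0.0675]
ee_rot: [0.0, 0.995, -0.099, 0.001]
ft_force: [0.7, -0.3, -0.5]
width: 0.0554
grasp_force: 26.9
```

```bash
python3 - <<'E'
from h import *
to(.5265,-.0555,.059)
p=arm.observe()["tool_pos"]
crop("pics/crop6.png",("scene",257,130,66,66,9))
E
```

```text
at [ 0.5275 -0.0545  0.0675] t 5.57 w 0.0554 F [ 0.69 -0.29 -0.49]
travel [-0.0007  0.0012  0.0085] rot [ 0.0001 -0.0015  0.0007]
```

View pics/crop6.png

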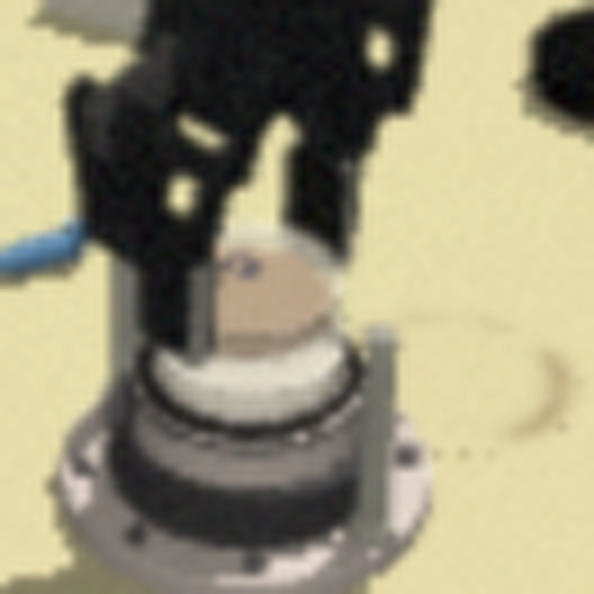

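The held dish hovers over the base dish. Its right edge is at crop (343,275), and the base lid spans x 152..350. I'll compare with the projection.

```bash
python3 - <<'E'
from h import *
np.set_printoptions(precision=1,suppress=True)
def cb(c): b=bbox("scene",c,DISH); return (b-[257,130,257,130]+.5)*9-.5
for xy in[(.5275,-.0545),(.5265,-.0545),(.525,-.0545),(.526,-.0565)]:
    print(xy,"held",cb([*xy,.0677]),"base",cb([*xy,.045]))
E
```

```text
(0.5275, -0.0545) held [146.4 213.1 344.4 365.3] base [145.3 276.  341.2 428.1]
(0.5265, -0.0545) held [149.3 214.2 347.4 366.4] base [148.2 277.1 344.2 429.2]
(0.525, -0.0545) held [153.8 215.7 352.  368. ] base [152.7 278.6 348.7 430.9]
(0.526, -0.0565) held [154.3 211.3 352.2 363.3] base [153.1 274.2 348.9 426.1]
```

>>> drive_tool(
  deltas=[
    {"travel": [-0.0015,0.0016,0.002],"angular": [0,0,0],"claw": 0.1},
    {"travel": [0,0,0.002],"angular": [0,0,0],"claw": 0.1},
    {"travel": [0,0,0.002],"angular": [0,0,0],"claw": 0.1},
    {"travel": [0,0,0],"angular": [0,0,0],"claw": 0.1},
    {"travel": [0,0,0],"angular": [0,0,0],"claw": 0.1},
  ],
)

```text
time_s: 6.08
tool_pos: [0.5247, -0.0555, 0.0605]
ee_rot: [-0.0, 0.995, -0.099, -0.0]
ft_force: [-0.4, -0.8, -0.3]
width: 0.0552
grasp_force: 26.8
```

>>> drive_tool(
  deltas=[
    {"travel": [0,0,0.001],"angular": [0,0,0],"claw": 0.1},
    {"travel": [0,0,0.001],"angular": [0,0,0],"claw": 0.1},
    {"travel": [0,0,0],"angular": [0,0,0],"claw": 0.1},
    {"travel": [0,0,0],"angular": [0,0,0],"claw": 0.1},
    {"travel": [0,0,0],"angular": [0,0,0],"claw": 0.1},
  ],
)

```text
time_s: 6.5
tool_pos: [0.525, -0.0555, 0.059]
ee_rot: [0.0, 0.995, -0.099, 0.0]
ft_force: [-1.5, 0.2, 3.8]
width: 0.0549
grasp_force: 27.2
```

>>> drive_tool(
  deltas=[
    {"travel": [0,0,0],"angular": [0,0,0],"claw": 0.5},
    {"travel": [0,0,0],"angular": [0,0,0],"claw": 0.8},
    {"travel": [0,0,0],"angular": [0,0,0],"claw": 1},
    {"travel": [0,0,0],"angular": [0,0,0],"claw": 1},
    {"travel": [0,0,0],"angular": [0,0,0],"claw": 1},
  ],
)

```text
time_s: 6.92
tool_pos: [0.5248, -0.0555, 0.0585]
ee_rot: [-0.0, 0.995, -0.099, -0.0]
ft_force: [0.1, 0.1, 0.6]
width: 0.0853
grasp_force: 0.0
```

>>> drive_tool(
  deltas=[
    {"travel": [0,0,-0.01],"angular": [0,0,0],"claw": 1},
    {"travel": [0,0,-0.03],"angular": [0,0,0],"claw": 1},
    {"travel": [0,0,-0.03],"angular": [0,0,0],"claw": 1},
    {"travel": [0,0,-0.03],"angular": [0,0,0],"claw": 1},
    {"travel": [0,0,0],"angular": [0,0,0],"claw": 1},
  ],
)

```text
time_s: 7.33
tool_pos: [0.5286, -0.0563, 0.1651]
ee_rot: [0.001, 0.995, -0.099, 0.005]
ft_force: [1.7, 0.2, 0.3]
width: 0.0853
grasp_force: 0.0
```

```bash
python3 -c "
from h import *
to(.521,.257,.15)"
```

```text
at [ 0.5286 -0.0563  0.1651] t 7.33 w 0.0853 F [1.65 0.15 0.33]
travel [-0.0695 -0.3057  0.0143] rot [ 0.0004 -0.0098  0.0009]
```

>>> drive_tool(
  deltas=[
    {"travel": [-0.007,-0.0305,0],"angular": [0,0,0],"claw": 1},
    {"travel": [-0.007,-0.0305,0],"angular": [0,0,0],"claw": 1},
    {"travel": [-0.007,-0.0305,0],"angular": [0,0,0],"claw": 1},
    {"travel": [-0.007,-0.0305,0],"angular": [0,0,0],"claw": 1},
    {"travel": [-0.007,-0.0305,0],"angular": [0,0,0],"claw": 1},
  ],
)

```text
time_s: 7.75
tool_pos: [0.5055, 0.0373, 0.161]
ee_rot: [-0.027, 0.998, -0.052, 0.001]
ft_force: [-0.2, -0.2, -0.8]
width: 0.0852
grasp_force: 0.0
```

>>> drive_tool(
  deltas=[
    {"travel": [-0.007,-0.0305,0],"angular": [0,0,0],"claw": 1},
    {"travel": [-0.007,-0.0305,0],"angular": [0,0,0],"claw": 1},
    {"travel": [-0.007,-0.0305,0],"angular": [0,0,0],"claw": 1},
    {"travel": [-0.007,-0.0305,0],"angular": [0,0,0],"claw": 1},
    {"travel": [-0.007,-0.0305,0],"angular": [0,0,0],"claw": 1},
  ],
)

```text
time_s: 8.17
tool_pos: [0.477, 0.1116, 0.1736]
ee_rot: [-0.059, 0.998, 0.003, -0.001]
ft_force: [-0.7, 0.3, -0.6]
width: 0.0856
grasp_force: 0.0
```

>>> drive_tool(
  deltas=[
    {"travel": [0,0,0.03],"angular": [0,0,0],"claw": 1},
    {"travel": [0,0,0.03],"angular": [0,0,0],"claw": 1},
    {"travel": [0,0,0.03],"angular": [0,0,0],"claw": 1},
    {"travel": [0,0,0],"angular": [0,0,0],"claw": 1},
    {"travel": [0,0,0],"angular": [0,0,0],"claw": 1},
  ],
)

```text
time_s: 8.58
tool_pos: [0.4759, 0.1157, 0.0834]
ee_rot: [-0.061, 0.998, 0.006, -0.003]
ft_force: [0.3, 0.7, 0.6]
width: 0.0855
grasp_force: 0.0
```

```bash
python3 - <<'E'
from h import *
to(.522,.257,.0)
crop("pics/crop7.png",("top",175,190,66,66,6),("scene",190,215,66,66,6))
crop("pics/crop7b.png",("top",292,182,66,66,6),("scene",257,130,66,66,6))
cv2.imwrite("pics/crop7.png",np.vstack([cv2.resize(cv2.imread(f"pics/crop7{k}.png"),(600,300)) for k in("","b")]))
E
```

```text
at [0.4759 0.1157 0.0834] t 8.58 w 0.0855 F [0.35 0.68 0.58]
travel [ 0.0482 -0.1297  0.0995] rot [-0.1203  0.0177  0.2116]
```

View pics/crop7.png

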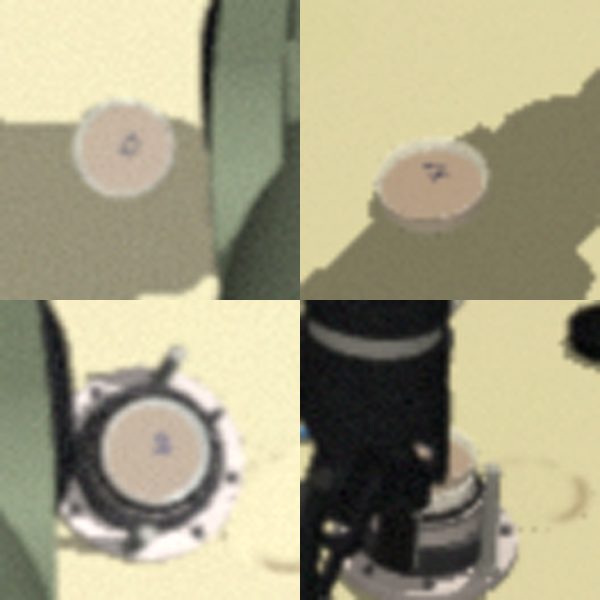

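The left-hand dish is still in place at crop (123,150) and dish one sits concentric on the pile. The joint-6 limit at this yaw stopped and tilted the tool, so I'll use the half-turned grasp.

>>> drive_tool(
  deltas=[
    {"travel": [0,0,-0.01],"angular": [0,0,-0.117],"claw": 1},
    {"travel": [0,0,-0.01],"angular": [0,0,-0.117],"claw": 1},
    {"travel": [0,0,0],"angular": [0,0,-0.117],"claw": 1},
    {"travel": [0,0,0],"angular": [0,0,-0.117],"claw": 1},
    {"travel": [0,0,0],"angular": [0,0,-0.117],"claw": 1},
  ],
)

```text
time_s: 9.1
tool_pos: [0.4795, 0.1127, 0.1064]
ee_rot: [-0.057, 0.953, 0.296, 0.019]
ft_force: [0.6, -0.4, -0.2]
width: 0.0854
grasp_force: 0.0
```

>>> drive_tool(
  deltas=[
    {"travel": [0,0,0],"angular": [0,0,-0.117],"claw": 1},
    {"travel": [0,0,0],"angular": [0,0,-0.117],"claw": 1},
    {"travel": [0,0,0],"angular": [0,0,-0.117],"claw": 1},
    {"travel": [0,0,0],"angular": [0,0,-0.117],"claw": 1},
    {"travel": [0,0,0],"angular": [0,0,-0.117],"claw": 1},
  ],
)

```text
time_s: 9.52
tool_pos: [0.4793, 0.1127, 0.1062]
ee_rot: [-0.05, 0.827, 0.558, 0.034]
ft_force: [-0.7, -0.7, 0.4]
width: 0.0856
grasp_force: 0.0
```

>>> drive_tool(
  deltas=[
    {"travel": [0,0,0],"angular": [0,0,-0.117],"claw": 1},
    {"travel": [0,0,0],"angular": [0,0,-0.117],"claw": 1},
    {"travel": [0,0,0],"angular": [0,0,-0.117],"claw": 1},
    {"travel": [0,0,0],"angular": [0,0,-0.117],"claw": 1},
    {"travel": [0,0,0],"angular": [0,0,-0.117],"claw": 1},
  ],
)

```text
time_s: 9.93
tool_pos: [0.4793, 0.1127, 0.1062]
ee_rot: [-0.038, 0.631, 0.773, 0.047]
ft_force: [0.2, 0.5, 0.6]
width: 0.0855
grasp_force: 0.0
```

>>> drive_tool(
  deltas=[
    {"travel": [0,0,0],"angular": [0,0,-0.117],"claw": 1},
    {"travel": [0,0,0],"angular": [0,0,-0.117],"claw": 1},
    {"travel": [0,0,0],"angular": [0,0,-0.117],"claw": 1},
    {"travel": [0,0,0],"angular": [0,0,-0.117],"claw": 1},
    {"travel": [0,0,0],"angular": [0,0,-0.117],"claw": 1},
  ],
)

```text
time_s: 10.35
tool_pos: [0.4793, 0.1127, 0.1062]
ee_rot: [-0.022, 0.382, 0.922, 0.056]
ft_force: [-0.5, 1.1, 0.2]
width: 0.0853
grasp_force: 0.0
```

>>> drive_tool(
  deltas=[
    {"travel": [0,0,0],"angular": [0,0,-0.117],"claw": 1},
    {"travel": [0,0,0],"angular": [0,0,-0.117],"claw": 1},
    {"travel": [0,0,0],"angular": [0,0,-0.117],"claw": 1},
    {"travel": [0,0,0],"angular": [0,0,-0.117],"claw": 1},
    {"travel": [0,0,0],"angular": [0,0,-0.117],"claw": 1},
  ],
)

```text
time_s: 10.77
tool_pos: [0.4793, 0.1127, 0.1062]
ee_rot: [-0.005, 0.099, 0.993, 0.06]
ft_force: [-0.5, 0.4, -0.7]
width: 0.0854
grasp_force: 0.0
```

```bash
python3 -c "
from h import *
np.set_printoptions(suppress=True)
to(.522,.257,.06,np.pi-.2);print(np.round(arm.observe()['qpos'],3))
px=(292+155.5/4.545-.5,182+151.5/4.545-.5)
print('dish a top',px,atz('top',px,.073))
px=(175+124/4.545-.5,190+149.5/4.545-.5); print('dish b top',px,atz('top',px,.012))
px=(190+132/4.545-.5,215+177/4.545-.5); print('dish b scene',px,atz('scene',px,.014))"
```

```text
at [0.4793 0.1127 0.1062] t 10.77 w 0.0854 F [-0.53  0.4  -0.7 ]
travel [-0.0145  0.1434  0.0633] rot [ 0.1188 -0.0226  0.0005]
[ 0.005  0.339 -0.539  0.69   0.121  0.205]
dish a top (325.7134213421342, 214.83333333333334) [ 0.52583843 -0.05526882  0.073     ]
dish b top (201.78272827282728, 222.3932893289329) [0.52305546 0.25525721 0.012     ]
dish b scene (218.54290429042905, 253.44389438943895) [0.52171644 0.25660706 0.014     ]
```

>>> drive_tool(
  deltas=[
    {"travel": [0,0,0],"angular": [0.119,-0.0225,0],"claw": 1},
    {"travel": [0,0,0],"angular": [0,0,0],"claw": 1},
    {"travel": [0,0,0],"angular": [0,0,0],"claw": 1},
  ],
)

```text
time_s: 11.12
tool_pos: [0.4784, 0.114, 0.105]
ee_rot: [-0.001, 0.102, 0.995, 0.001]
ft_force: [1.3, 0.2, -0.1]
width: 0.0855
grasp_force: 0.0
```

```bash
python3 -c "
from h import *
to(.522,.256,.06,np.pi-.2)"
```

```text
at [0.4784 0.114  0.105 ] t 11.12 w 0.0855 F [ 1.33  0.24 -0.09]
travel [-0.014   0.1479  0.0451] rot [ 0.0009 -0.0028 -0.0046]
```

>>> drive_tool(
  deltas=[
    {"travel": [-0.003,0.03,0.005],"angular": [0,0,0],"claw": 1},
    {"travel": [-0.003,0.03,0.01],"angular": [0,0,0],"claw": 1},
    {"travel": [-0.003,0.03,0.01],"angular": [0,0,0],"claw": 1},
    {"travel": [-0.003,0.03,0.01],"angular": [0,0,0],"claw": 1},
    {"travel": [-0.002,0.028,0.01],"angular": [0,0,0],"claw": 1},
  ],
)

```text
time_s: 11.53
tool_pos: [0.5222, 0.2558, 0.0587]
ee_rot: [-0.002, 0.104, 0.995, 0.001]
ft_force: [0.7, -0.4, -0.8]
width: 0.0855
grasp_force: 0.0
```

>>> drive_tool(
  deltas=[
    {"travel": [0,0,0],"angular": [0,0,0],"claw": 1},
    {"travel": [0,0,0],"angular": [0,0,0],"claw": 1},
    {"travel": [0,0,0],"angular": [0,0,0],"claw": 1},
    {"travel": [0,0,0],"angular": [0,0,0],"claw": 1},
  ],
)

```text
time_s: 11.87
tool_pos: [0.5212, 0.2536, 0.059]
ee_rot: [-0.002, 0.103, 0.995, -0.0]
ft_force: [0.2, 0.1, -0.2]
width: 0.0854
grasp_force: 0.0
```

```bash
python3 -c "
from h import *
to(.522,.256,.0,np.pi-.2)"
```

```text
at [0.5212 0.2536 0.059 ] t 11.87 w 0.0854 F [ 0.15  0.14 -0.16]
travel [-0.0006  0.0026  0.059 ] rot [-0.001  -0.0048 -0.007 ]
```

>>> drive_tool(
  deltas=[
    {"travel": [-0.0005,0.003,0.015],"angular": [-0.001,-0.0045,-0.007],"claw": 1},
    {"travel": [0,0,0.015],"angular": [0,0,0],"claw": 1},
    {"travel": [0,0,0.015],"angular": [0,0,0],"claw": 1},
    {"travel": [0,0,0.01],"angular": [0,0,0],"claw": 1},
    {"travel": [0,0,0],"angular": [0,0,0],"claw": 1},
  ],
)

```text
time_s: 12.28
tool_pos: [0.5208, 0.2561, 0.0021]
ee_rot: [-0.002, 0.1, 0.995, -0.001]
ft_force: [-0.3, 0.7, 0.4]
width: 0.0854
grasp_force: 0.0
```

>>> drive_tool(
  deltas=[
    {"travel": [0,0,0],"angular": [0,0,0],"claw": 1},
    {"travel": [0,0,0.003],"angular": [0,0,0],"claw": 1},
    {"travel": [0,0,0],"angular": [0,0,0],"claw": 1},
    {"travel": [0,0,0],"angular": [0,0,0],"claw": 1},
  ],
)

```text
time_s: 12.62
tool_pos: [0.5227, 0.2577, 0.0012]
ee_rot: [0.0, 0.099, 0.995, 0.0]
ft_force: [0.3, -0.1, 0.6]
width: 0.0851
grasp_force: 0.0
```

>>> drive_tool(
  deltas=[
    {"travel": [0,-0.001,0.001],"angular": [0,0,0],"claw": 0.4},
    {"travel": [0,0,0],"angular": [0,0,0],"claw": 0.1},
    {"travel": [0,0,0],"angular": [0,0,0],"claw": 0.1},
    {"travel": [0,0,0],"angular": [0,0,0],"claw": 0.1},
    {"travel": [0,0,0],"angular": [0,0,0],"claw": 0.1},
  ],
  squeeze=25,
)

```text
time_s: 13.03
tool_pos: [0.5222, 0.2567, 0.0001]
ee_rot: [0.0, 0.099, 0.995, -0.0]
ft_force: [-1.7, -0.1, 4.8]
width: 0.0552
grasp_force: 26.4
```

>>> drive_tool(
  deltas=[
    {"travel": [0,0,0],"angular": [0,0,0],"claw": 0.1},
    {"travel": [0,0,0],"angular": [0,0,0],"claw": 0.1},
    {"travel": [0,0,0],"angular": [0,0,0],"claw": 0.1},
  ],
)

```text
time_s: 13.28
tool_pos: [0.5222, 0.2567, 0.0]
ee_rot: [0.0, 0.099, 0.995, -0.0]
ft_force: [-0.6, 0.2, 6.4]
width: 0.0553
grasp_force: 26.4
```

>>> drive_tool(
  deltas=[
    {"travel": [0,0,-0.01],"angular": [0,0,0],"claw": 0.1},
    {"travel": [0,0,-0.03],"angular": [0,0,0],"claw": 0.1},
    {"travel": [0,0,-0.04],"angular": [0,0,0],"claw": 0.1},
    {"travel": [0,0,-0.04],"angular": [0,0,0],"claw": 0.1},
    {"travel": [0,0,-0.01],"angular": [0,0,0],"claw": 0.1},
  ],
)

```text
time_s: 13.7
tool_pos: [0.5254, 0.2579, 0.1363]
ee_rot: [0.004, 0.099, 0.995, 0.002]
ft_force: [2.1, 1.0, -0.6]
width: 0.0553
grasp_force: 26.8
```

```bash
python3 -c "
from h import *
to(.5255,-.056,.13,np.pi-.2)"
```

```text
at [0.5254 0.2579 0.1363] t 13.7 w 0.0553 F [ 2.12  1.01 -0.58]
travel [-0.0617 -0.3078  0.0054] rot [0.0045 0.0078 0.002 ]
```

>>> drive_tool(
  deltas=[
    {"travel": [-0.006,-0.03,0],"angular": [0,0,0],"claw": 0.1},
    {"travel": [-0.006,-0.03,0],"angular": [0,0,0],"claw": 0.1},
    {"travel": [-0.006,-0.03,0],"angular": [0,0,0],"claw": 0.1},
    {"travel": [-0.006,-0.03,0],"angular": [0,0,0],"claw": 0.1},
    {"travel": [-0.006,-0.03,0],"angular": [0,0,0],"claw": 0.1},
  ],
)

```text
time_s: 14.12
tool_pos: [0.5217, 0.1024, 0.1299]
ee_rot: [0.0, 0.099, 0.995, -0.0]
ft_force: [-0.1, -0.1, -0.5]
width: 0.0551
grasp_force: 26.8
```

>>> drive_tool(
  deltas=[
    {"travel": [-0.006,-0.03,0],"angular": [0,0,0],"claw": 0.1},
    {"travel": [-0.006,-0.03,0],"angular": [0,0,0],"claw": 0.1},
    {"travel": [-0.006,-0.03,0],"angular": [0,0,0],"claw": 0.1},
    {"travel": [-0.006,-0.03,0],"angular": [0,0,0],"claw": 0.1},
    {"travel": [-0.006,-0.03,0],"angular": [0,0,0],"claw": 0.1},
  ],
)

```text
time_s: 14.53
tool_pos: [0.5216, -0.0508, 0.1299]
ee_rot: [0.0, 0.099, 0.995, -0.0]
ft_force: [0.8, -0.0, -0.5]
width: 0.0552
grasp_force: 26.8
```

>>> drive_tool(
  deltas=[
    {"travel": [0,0,0],"angular": [0,0,0],"claw": 0.1},
    {"travel": [0,0,0],"angular": [0,0,0],"claw": 0.1},
    {"travel": [0,0,0],"angular": [0,0,0],"claw": 0.1},
    {"travel": [0,0,0],"angular": [0,0,0],"claw": 0.1},
  ],
)

```text
time_s: 14.87
tool_pos: [0.5216, -0.0483, 0.1296]
ee_rot: [-0.0, 0.098, 0.995, 0.0]
ft_force: [-0.5, 0.6, 0.1]
width: 0.0553
grasp_force: 26.9
```

```bash
python3 -c "
from h import *
to(.5255,-.056,.085,np.pi-.2)"
```

```text
at [ 0.5216 -0.0483  0.1296] t 14.87 w 0.0553 F [-0.47  0.63  0.07]
travel [-0.0053 -0.0068  0.0446] rot [ 0.0002 -0.0005  0.0032]
```

>>> drive_tool(
  deltas=[
    {"travel": [-0.0053,-0.0068,0],"angular": [0,0,0.003],"claw": 0.1},
    {"travel": [0,0,0.015],"angular": [0,0,0],"claw": 0.1},
    {"travel": [0,0,0.015],"angular": [0,0,0],"claw": 0.1},
    {"travel": [0,0,0.015],"angular": [0,0,0],"claw": 0.1},
    {"travel": [0,0,0],"angular": [0,0,0],"claw": 0.1},
  ],
)

```text
time_s: 15.28
tool_pos: [0.524, -0.0561, 0.0822]
ee_rot: [-0.002, 0.1, 0.995, 0.0]
ft_force: [-0.5, 0.2, 0.7]
width: 0.0555
grasp_force: 26.9
```

>>> drive_tool(
  deltas=[
    {"travel": [0,0,0],"angular": [0,0,0],"claw": 0.1},
    {"travel": [0,0,0],"angular": [0,0,0],"claw": 0.1},
    {"travel": [0,0,0],"angular": [0,0,0],"claw": 0.1},
    {"travel": [0,0,0],"angular": [0,0,0],"claw": 0.1},
  ],
)

```text
time_s: 15.62
tool_pos: [0.5265, -0.0571, 0.0856]
ee_rot: [0.001, 0.1, 0.995, -0.0]
ft_force: [-0.6, -0.3, -0.6]
width: 0.0553
grasp_force: 26.9
```

```bash
python3 - <<'E'
from h import *
to(.5255,-.056,.073,np.pi-.2)
crop("pics/crop8.png",("scene",257,120,66,66,9))
p=arm.observe()["tool_pos"]
for c in(p,[.525,-.0555,.059]): print(((bbox("scene",c,DISH)-[257,120,257,120]+.5)*9-.5).round(1))
E
```

```text
at [ 0.5265 -0.0571  0.0856] t 15.62 w 0.0553 F [-0.57 -0.33 -0.63]
travel [0.0012 0.0009 0.0126] rot [-0.0003  0.0017 -0.0007]
[155.2 249.7 354.8 401.6]
[155.1 328.3 352.4 480.5]
```

View pics/crop8.png

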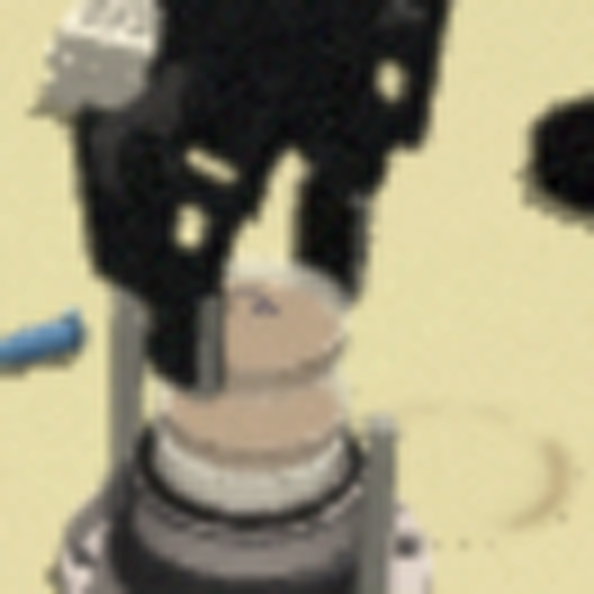

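The held dish (right edge x≈350) lines up with dish one (right edge x≈348) and the base lid (152..352). I'll lower it.

>>> drive_tool(
  deltas=[
    {"travel": [0.001,0.001,0.003],"angular": [0,0,0],"claw": 0.1},
    {"travel": [0,0,0.003],"angular": [0,0,0],"claw": 0.1},
    {"travel": [0,0,0.003],"angular": [0,0,0],"claw": 0.1},
    {"travel": [0,0,0],"angular": [0,0,0],"claw": 0.1},
    {"travel": [0,0,0],"angular": [0,0,0],"claw": 0.1},
  ],
)

```text
time_s: 16.08
tool_pos: [0.5246, -0.0558, 0.0753]
ee_rot: [-0.0, 0.1, 0.995, -0.0]
ft_force: [0.0, 0.2, 0.5]
width: 0.0553
grasp_force: 26.9
```

>>> drive_tool(
  deltas=[
    {"travel": [0,0,0.001],"angular": [0,0,0],"claw": 0.1},
    {"travel": [0,0,0.001],"angular": [0,0,0],"claw": 0.1},
    {"travel": [0,0,0.001],"angular": [0,0,0],"claw": 0.1},
    {"travel": [0,0,0],"angular": [0,0,0],"claw": 0.1},
    {"travel": [0,0,0],"angular": [0,0,0],"claw": 0.1},
  ],
)

```text
time_s: 16.5
tool_pos: [0.5251, -0.0559, 0.0729]
ee_rot: [0.0, 0.1, 0.995, -0.0]
ft_force: [-0.2, 0.5, 3.4]
width: 0.0552
grasp_force: 27.2
```

Contact. Release, lift, then shut the fingers.

>>> drive_tool(
  deltas=[
    {"travel": [0,0,0],"angular": [0,0,0],"claw": 0.5},
    {"travel": [0,0,0],"angular": [0,0,0],"claw": 0.8},
    {"travel": [0,0,0],"angular": [0,0,0],"claw": 1},
    {"travel": [0,0,0],"angular": [0,0,0],"claw": 1},
    {"travel": [0,0,0],"angular": [0,0,0],"claw": 1},
  ],
)

```text
time_s: 16.92
tool_pos: [0.5248, -0.0558, 0.0725]
ee_rot: [-0.0, 0.1, 0.995, -0.0]
ft_force: [-0.1, 0.8, 0.1]
width: 0.0856
grasp_force: 0.0
```

>>> drive_tool(
  deltas=[
    {"travel": [0,0,-0.01],"angular": [0,0,0],"claw": 1},
    {"travel": [0,0,-0.02],"angular": [0,0,0],"claw": 1},
    {"travel": [0,0,-0.015],"angular": [0,0,0],"claw": 1},
    {"travel": [0,0,0],"angular": [0,0,0],"claw": 1},
    {"travel": [0,0,0],"angular": [0,0,0],"claw": 0},
  ],
)

```text
time_s: 17.33
tool_pos: [0.5259, -0.0561, 0.1188]
ee_rot: [0.001, 0.1, 0.995, -0.0]
ft_force: [0.5, -0.0, -0.1]
width: 0.0757
grasp_force: 0.0
```

>>> drive_tool(
  deltas=[
    {"travel": [0,0,0],"angular": [0,0,0],"claw": -1},
    {"travel": [0,0,0],"angular": [0,0,0],"claw": -1},
    {"travel": [0,0,0],"angular": [0,0,0],"claw": -1},
    {"travel": [0,0,0],"angular": [0,0,0],"claw": -1},
    {"travel": [0,0,0],"angular": [0,0,0],"claw": -1},
  ],
)

```text
time_s: 17.75
tool_pos: [0.5246, -0.0558, 0.1171]
ee_rot: [-0.001, 0.1, 0.995, -0.0]
ft_force: [0.5, -0.5, 0.0]
width: 0.0122
grasp_force: 0.0
```

```bash
python3 - <<'E'
from h import *
to(.5258,-.056,.087,np.pi-.2)
crop("pics/crop9.png",("scene",257,120,66,66,9))
E
```

```text
at [ 0.5246 -0.0558  0.1171] t 17.75 w 0.0122 F [ 0.47 -0.46  0.05]
travel [-0.0013  0.      0.0301] rot [-0.0002 -0.001  -0.001 ]
```

View pics/crop9.png

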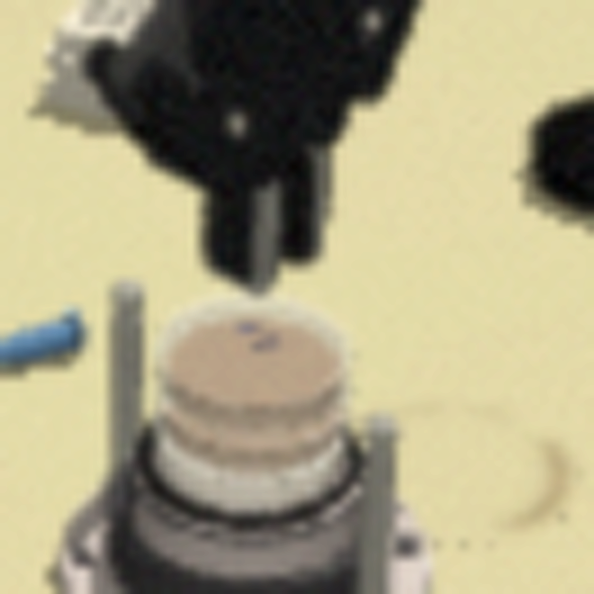

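A straight pile of three, with edges at x≈155..352. Now press with the shut fingers.

>>> drive_tool(
  deltas=[
    {"travel": [-0.001,0,0.01],"angular": [0,0,0],"claw": -1},
    {"travel": [0,0,0.01],"angular": [0,0,0],"claw": -1},
    {"travel": [0,0,0.005],"angular": [0,0,0],"claw": -1},
    {"travel": [0,0,0],"angular": [0,0,0],"claw": -1},
    {"travel": [0,0,0],"angular": [0,0,0],"claw": -1},
  ],
)

```text
time_s: 18.22
tool_pos: [0.5252, -0.0559, 0.0918]
ee_rot: [-0.001, 0.1, 0.995, 0.0]
ft_force: [-0.4, -0.1, -0.3]
width: -0.0
grasp_force: 0.0
```

>>> drive_tool(
  deltas=[
    {"travel": [0,0,0.002],"angular": [0,0,0],"claw": -1},
    {"travel": [0,0,0.002],"angular": [0,0,0],"claw": -1},
    {"travel": [0,0,0.002],"angular": [0,0,0],"claw": -1},
    {"travel": [0,0,0],"angular": [0,0,0],"claw": -1},
    {"travel": [0,0,0],"angular": [0,0,0],"claw": -1},
  ],
)

```text
time_s: 18.63
tool_pos: [0.5263, -0.0561, 0.0871]
ee_rot: [0.0, 0.1, 0.995, -0.0]
ft_force: [-1.2, -0.2, 4.3]
width: 0.0
grasp_force: 2.0
```

>>> drive_tool(
  deltas=[
    {"travel": [0,0,0.002],"angular": [0,0,0],"claw": -1},
    {"travel": [0,0,0.002],"angular": [0,0,0],"claw": -1},
    {"travel": [0,0,0.002],"angular": [0,0,0],"claw": -1},
    {"travel": [0,0,0.002],"angular": [0,0,0],"claw": -1},
    {"travel": [0,0,0],"angular": [0,0,0],"claw": -1},
  ],
)

```text
time_s: 19.05
tool_pos: [0.5263, -0.0561, 0.0788]
ee_rot: [0.0, 0.1, 0.995, -0.0]
ft_force: [-1.1, 0.2, 6.7]
width: -0.0002
grasp_force: 3.6
```

>>> drive_tool(
  deltas=[
    {"travel": [0,0,0.001],"angular": [0,0,0],"claw": -1},
    {"travel": [0,0,0.001],"angular": [0,0,0],"claw": -1},
    {"travel": [0,0,0.001],"angular": [0,0,0],"claw": -1},
    {"travel": [0,0,0.001],"angular": [0,0,0],"claw": -1},
    {"travel": [0,0,0],"angular": [0,0,0],"claw": -1},
  ],
)

```text
time_s: 19.47
tool_pos: [0.5263, -0.0561, 0.0751]
ee_rot: [0.0, 0.1, 0.995, -0.0]
ft_force: [-2.0, -0.5, 8.3]
width: 0.0001
grasp_force: 4.4
```

>>> drive_tool(
  deltas=[
    {"travel": [0,0,0.001],"angular": [0,0,0],"claw": -1},
    {"travel": [0,0,0.001],"angular": [0,0,0],"claw": -1},
    {"travel": [0,0,0],"angular": [0,0,0],"claw": -1},
    {"travel": [0,0,0],"angular": [0,0,0],"claw": -1},
  ],
)

```text
time_s: 19.8
tool_pos: [0.5263, -0.0562, 0.0733]
ee_rot: [0.001, 0.1, 0.995, -0.0]
ft_force: [-2.2, 0.2, 9.7]
width: 0.0
grasp_force: 4.7
```

>>> drive_tool(
  deltas=[
    {"travel": [0,0,0.0005],"angular": [0,0,0],"claw": -1},
    {"travel": [0,0,0.0005],"angular": [0,0,0],"claw": -1},
    {"travel": [0,0,0],"angular": [0,0,0],"claw": -1},
    {"travel": [0,0,0],"angular": [0,0,0],"claw": -1},
  ],
)

```text
time_s: 20.13
tool_pos: [0.5264, -0.0562, 0.0732]
ee_rot: [0.001, 0.1, 0.995, -0.0]
ft_force: [-4.3, 0.5, 16.4]
width: -0.0
grasp_force: 8.2
```

>>> drive_tool(
  deltas=[
    {"travel": [0,0,0.0003],"angular": [0,0,0],"claw": -1},
    {"travel": [0,0,0],"angular": [0,0,0],"claw": -1},
    {"travel": [0,0,0],"angular": [0,0,0],"claw": -1},
    {"travel": [0,0,0],"angular": [0,0,0],"claw": -1},
    {"travel": [0,0,0],"angular": [0,0,0],"claw": -1},
  ],
)

```text
time_s: 20.55
tool_pos: [0.5264, -0.0562, 0.0731]
ee_rot: [0.001, 0.1, 0.995, -0.0]
ft_force: [-5.6, 1.6, 19.4]
width: 0.0001
grasp_force: 9.4
```

>>> drive_tool(
  deltas=[
    {"travel": [0,0,0],"angular": [0,0,0],"claw": -1},
    {"travel": [0,0,0],"angular": [0,0,0],"claw": -1},
    {"travel": [0,0,0],"angular": [0,0,0],"claw": -1},
    {"travel": [0,0,0],"angular": [0,0,0],"claw": -1},
    {"travel": [0,0,0],"angular": [0,0,0],"claw": -1},
  ],
)

```text
time_s: 20.97
tool_pos: [0.5264, -0.0562, 0.0731]
ee_rot: [0.001, 0.1, 0.995, -0.0]
ft_force: [-4.1, 1.0, 19.3]
width: 0.0001
grasp_force: 9.4
```

```bash
python3 -c "
from h import *
crop('pics/crop10.png',('scene',257,120,66,66,9))"
```

```text
(no output)
```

View pics/crop10.png

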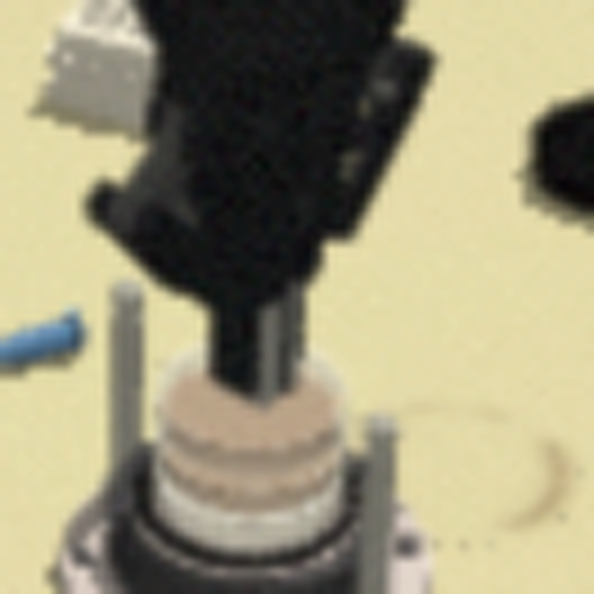

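The pile is straight and pressed home: the platform is level with the sleeve rim, the push holds steady at 19 N, and the sharp force rise at z≈0.073 marks the hard stop.

```bash
python3 -c "
from plant import arm
print(arm.hand_in())"
```

```text
the job is handed in; nothing more can be done
None
```

I handed the job in with both dishes piled straight on the base dish and the platform pressed onto its hard stop at a steady 19 N or so, at about 21 s; the hand-in gave no verdict.

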